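Turn up the tea stove under the kettle

ROBOT

A 7-joint arm with a two-finger parallel gripper is mounted at the origin on the work surface. World frame = base frame: x ahead of the robot, y to its left, z up, the work surface at z = 0. Lengths are in m, angles in rad, forces in N, time in s.
With the tool pointing down it reaches from about 0.4 to 0.85 m from the base axis. Payload 10.4 kg.
Tool frame: the origin (TCP) lies where the fingers leave the gripper's body, on its centre line; the fingertips stand 73 mm ahead of it and the grasp point (between the pads) lies 54 mm ahead of it; z points along the fingers, y is the line along which they close (so a half turn about z gives the same grasp; the last joint's range is limited). The gripper opens to 85 mm and grips with 20 to 120 N. Pads are 22 mm wide; open, the fingers measure 114 mm over their backs; the gripper's body (76 mm by 85 mm) begins 54 mm behind the grasp point. The pads swing forward as they close: fully open they stand 13 mm farther back than shut.
Start: joints at [-1.196, 0.332, -0.065, 1.46, 0.022, 1.35, -0.088], TCP at [0.242, 0.576, 0.304] pointing down, gripper open.
Joint ranges: [-2.6, 2.6], [-0.5, 2.12], [-1.47, 1.34], [0.16, 2.42], [-1.27, 4.41], [0.06, 2.06], [-2.6, 2.6]. Speed limits (rad/s): [2.22, 2.22, 2.79, 2.79, 3.14, 3.14, 3.14].

INTERFACE

Orientations are given as a unit quaternion [x, y, z, w].
In Python, from workcell import manip, camera gives the robot as it stands. The module is installed in compiled form; this text tells all that it offers.
- The arm moves only by the shell command python3 -m creep 'ROWS' [OPENING] [FORCE]. ROWS is JSON, a list of rows, each a list of 2 entries, a list of its own where there are three numbers: the shift along the tool's x, y, z in mm, then the turn about the tool's z in rad. In form: [[[tx, ty, tz], twist], ...]. A call has 1 to 5 rows; each row is the pose to reach, as a shift and turn from the pose commanded when the call began, along the tool's axes at that moment; what a row does not reach only later rows make up. A row lasts 1/12 s, in which the tool goes at most 41.7 mm and 7.16 degrees, less where a joint would pass 70% of its speed; a pose out of reach is approached as far as the arm can. A call with a gripper value outside its range is refused whole. OPENING is the opening, from 0 (shut) to 1 (fully open), set as the call begins (- or left out, the last holds). The fingers move at their own pace and stop on an object; FORCE is the grip in N (left out, the last holds). Time passes only in rows, so rows that repeat a pose let the fingers close. It gives the time, the measured TCP pose, the force, the opening and the grip force at its end, in the units of the state.
- manip.get_obs(): the state, without advancing time (a new reading comes with each control period).
- camera(name): name is "scene" or "top" or "wrist"; returns a dict with "pixels" (384x512x3 uint8, red, green, blue), "z_map" (384x512 float32, m along the optical axis (not along the pixel's ray), 0 where there is no reading), "fx", "fy", "cx", "cy" (pixels), "distortion" ([k1, k2, p1, p2, k3] as OpenCV has them; the pictures are not rectified), "extrinsics" (4x4, takes a point from world to camera coordinates). Camera axes: x right, y down, z forward; pixel columns grow to the right and rows downward; lengths in m; the calibration is good to about 2 mm. A picture is of the moment at which its call begins.
- manip.hand_in(): hands the job in; it is judged then, once.
The state is a dict: "clock": time; "joint_pos": joint angles; "joint_velocities": joint speeds; "tau": joint torques, N m; "position": TCP position; "ee_rot": TCP orientation; "ft_force": force on the tool from outside, world axes, zero at the start; "torque": the same for the moment, N m; "grip_width": opening from 0.0 (shut) to 1.0 (fully open); "grasp_force": force on a finger pad.
Only numpy, scipy, OpenCV 4.12 (cv2) and the standard library are available. Lean on these libraries where they do the work, as an engineer would, in place of code of your own. Each camera call takes 0.05 s, during which the arm holds its last target. There are 200 camera calls.

TASK

The tea stove has two hot plates, each with its own dial directly in front of it, and both dials are off. Turn the dial of the plate on which the kettle with the arched handle over its top stands three clicks clockwise, so that its pointer is at the third short mark after the long off mark, never going past it to the next one. Leave the other dial at off, do not push the kettle about, and let go of the dial.

Things in the scene. Friction and masses are not known exactly. Their poses are not given: they have to be found in the camera images.
- stove: Fixed steel tea stove, 360 (x) x 460 (y) mm, flat top 55 mm above the table. Origin: centre of its underside, on the table; x from dials to plates, y left, z up. Two dark round plates, radius 85, 4 mm above the top, at x 70, y +115 (left) and -115 mm (right). Dial axes at x -135, y +115 and -115 mm. Round each dial, 28 deg apart: one long thick mark (off), then clockwise five short ones.
- left_dial (a joint): Left (+y) dial, rad: 0 off, grows clockwise from above, detents 0.489 apart (third 1.466), snaps to the nearest when freed, stop at 2.443; a click takes 0.12 N m. Black upright grip bar, 52 long, 14 thick, 6 to 44 mm above the stove top, centred on the axis, on a foot of radius 26 mm. White line on its pointer end: at 0 it looks 70 deg anticlockwise of stove +x, third click 14 deg clockwise.
- right_dial (a joint): Dial of the right (-y) plate; in all ways the same as the left one.
- kettle: Loose dark iron kettle, 0.6 to 1.2 kg: round body, radius 65, 95 mm high, spout reaching 105 mm from its axis, thin arched handle over its top up to 172 mm. Stands on the middle of one of the two plates; a smaller brown teapot with a loop at its side stands on the other. Origin: centre of its underside.
There are look-alikes about, which are no part of the job. Of the things that look like the kettle, the smallest one is meant.

How it is judged:
By the outcome, as a careful person would: the job done as asked, in the order asked, and still so for the second after the job is handed in, with the robot touching nothing.
It also fails if it takes over 38 s, if anything falls off the work surface, if the arm or the gripper's body presses on something with over 40 N, if the wrist force passes 120 N, or if a joint passes its speed limit or range.

## Working session

There is one attempt and no reset: what is moved stays moved. The work goes in short steps, Python scripts to look and compute and a shell command to move; the robot and the scene stay as the last step left them, time stands still between calls to the robot, and variables do not carry over. Pictures are saved under pics/ and viewed, at most 10 in all, crops included, and the job is handed in when it is done.

```bash
mkdir -p pics; cat > h.py <<'E'
import numpy as np, cv2
from workcell import manip, camera
def snap(n,f):
    c=camera(n); cv2.imwrite('pics/'+f+'.png',c['pixels'][:,:,::-1]); np.save('pics/'+f+'.npy',c,allow_pickle=True); return c
def load(f): return np.load('pics/'+f+'.npy',allow_pickle=True).item()
def ray(c,u,v,z):
    K=np.array([[c['fx'],0,c['cx']],[0,c['fy'],c['cy']],[0,0,1]])
    p=cv2.undistortPoints(np.array([[[u,v]]],float),K,np.array(c['distortion'],float))[0,0]
    E=np.array(c['extrinsics']);R,t=E[:3,:3],E[:3,3]
    o=-R.T@t; d=R.T@np.array([p[0],p[1],1]); return o+d*(z-o[2])/d[2]
E
python3 - <<'E'
from h import *
a=snap('top','top1')['pixels'];b=snap('scene','scene1')['pixels']
print(manip.get_obs())
E
```

```text
{'clock': 0.1, 'joint_pos': array([-1.19559099,  0.3328247 , -0.06470638,  1.46086086,  0.02161573,
        1.34988802, -0.08848369]), 'joint_velocities': array([ 0.00083444, -0.00085019,  0.00216946, -0.00147132, -0.00038094,
        0.00081282,  0.00191035]), 'tau': array([ 6.50663133e-04, -6.26742411e+01,  4.84897324e-02, -3.92435718e+01,
        1.63351593e-02,  6.90244007e-03, -4.54294957e-05]), 'position': array([0.24202841, 0.57597413, 0.30318376]), 'ee_rot': array([ 1.97571615e-01,  9.80288245e-01, -6.35795878e-04, -9.21260436e-05]), 'ft_force': array([-0.07814689, -0.2895792 ,  0.43734647]), 'torque': array([-0.04374549,  0.00386647,  0.0270443 ]), 'grasp_force': 0.0, 'grip_width': 1.0007051692364743}
```

View pics/top1.png

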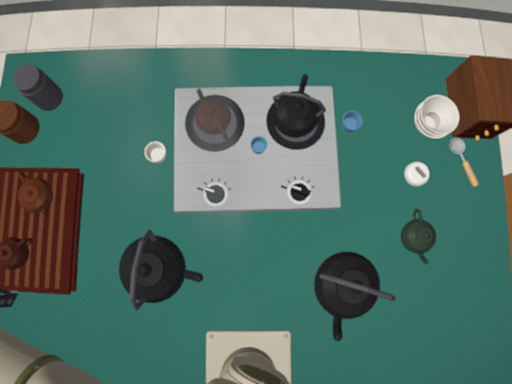

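View pics/scene1.png

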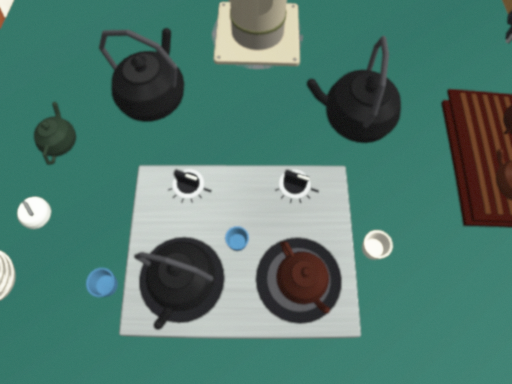

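The top view shows the stove at (175–340, 85–210). The arched-handle kettle is on the right plate at (297,115) and the brown teapot on the left plate at (214,118). The right dial is at (300,191) and the left at (215,193). In the scene view (from the far side) the right dial is at (187,183). Two larger kettles stand on the table.

```bash
python3 - <<'E'
from h import *
c=load('top1');s=load('scene1')
for n,k in(('top',c),('scene',s)):
    E=np.array(k['extrinsics']);print(n,-E[:3,:3].T@E[:3,3])
# stove outline by brightness/low saturation
for n,k in(('top',c),('scene',s)):
    hsv=cv2.cvtColor(k['pixels'],cv2.COLOR_RGB2HSV)
    m=((hsv[...,1]<40)&(hsv[...,2]>110)).astype(np.uint8)
    m=cv2.morphologyEx(m,cv2.MORPH_OPEN,np.ones((5,5)))
    cs=[q for q in cv2.findContours(m,cv2.RETR_EXTERNAL,2)[0]]
    px,py=(250,180) if n=='top' else (240,200)
    cs=[q for q in cs if cv2.pointPolygonTest(q,(px,py),False)>=0]
    P=np.array([ray(k,*p[0],0.055)[:2] for p in cs[0]])
    r=cv2.minAreaRect((P*1000).astype(np.float32));print(n,r,cv2.boxPoints(r).round().tolist())
a=cv2.resize(c['pixels'][165:215,270:335],None,fx=6,fy=6,interpolation=cv2.INTER_CUBIC)
b=cv2.resize(s['pixels'][160:210,155:220],None,fx=6,fy=6,interpolation=cv2.INTER_CUBIC)
cv2.imwrite('pics/crop1.png',np.hstack([a,b])[:,:,::-1])
E
```

```text
top [0.30958264 0.0135866  1.13250286]
scene [0.82972556 0.0069161  0.81550385]
top ((624.193359375, -18.346038818359375), (363.77685546875, 460.09100341796875), 1.6666971445083618) [[436.0, 206.0], [449.0, -254.0], [813.0, -243.0], [799.0, 217.0]]
scene ((629.2802124023438, -20.251861572265625), (358.09832763671875, 458.43707275390625), 1.5987337827682495) [[444.0, 204.0], [457.0, -254.0], [815.0, -244.0], [802.0, 214.0]]
```

View pics/crop1.png

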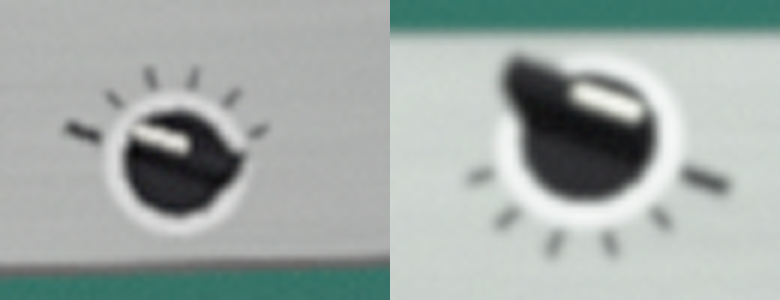

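```bash
python3 - <<'E'
from h import *
c=load('top1');s=load('scene1')
print('pred',.6267-.135+.115*.0285,-.0193-.135*.0285-.115)
for n,k,(u0,u1,v0,v1) in(('top',c,(280,320,176,207)),('scene',s,(165,212,166,206))):
    hsv=cv2.cvtColor(k['pixels'],cv2.COLOR_RGB2HSV)
    sub=k['pixels'][v0:v1,u0:u1].astype(int).min(2)
    w=np.argwhere(sub>215); 
    m=(sub<70).astype(np.uint8)
    print(n,'white bbox',w.min(0)+[v0,u0],w.max(0)+[v0,u0])
for u,v in((299.5,192),):print('disc',ray(c,u,v,.057))
for p in((292.3,187),(301,189.3)):print('line top',ray(c,*p,.099))
for p in((155+181/6,160+92/6),(155+252/6,160+110/6)):print('line scene',ray(s,*p,.099))
# heights map from top
z=c['z_map'];H=1.1325-z
for n,(u0,u1,v0,v1) in dict(lk=(115,205,228,310),rk=(310,398,250,345),stovek=(265,330,70,150)).items():
    q=H[v0:v1,u0:u1];q=q[z[v0:v1,u0:u1]>0];print(n,np.percentile(q,[50,95,99.5]).round(3))
print(ray(c,347,287,.12),ray(c,152,268,.12))
print(cv2.decomposeProjectionMatrix(np.array(c['extrinsics'])[:3])[6].ravel())
E
```

```text
pred 0.4949775 -0.1381475
top white bbox [199 307] [199 307]
scene white bbox [169 172] [197 204]
disc [ 0.49465213 -0.13905986  0.057     ]
line top [ 0.50075951 -0.11417708  0.099     ]
line top [ 0.49469432 -0.13723079  0.099     ]
line scene [ 0.49802187 -0.13821937  0.099     ]
line scene [ 0.50407271 -0.11316756  0.099     ]
lk [0.099 0.228 0.265]
rk [0.045 0.192 0.258]
stovek [0.014 0.122 0.177]
[ 0.24052438 -0.24773951  0.12      ] [0.28818839 0.24451002 0.12      ]
[-178.61634598   -9.21520971  -89.9835518 ]
```

The two views agree on the right dial: its axis is at about (0.495, -0.138), the stove yaw is about 1.65° and the bar points about 72–76° in world. I'll lift clear of the big kettles, whose handles reach about 0.27 m, and then travel.

```bash
python3 -m creep '[[[0,0,-35],0],[[0,0,-70],0],[[0,0,-100],0],[[0,0,-100],0]]' 1
python3 -m creep '[[[-26,-28,0],0],[[-51,-56,0],0],[[-77,-84,0],0],[[-102,-112,0],0],[[-128,-140,0],0]]'
python3 -m creep '[[[-26,-28,0],0],[[-51,-56,0],0],[[-77,-84,0],0],[[-102,-112,0],0],[[-128,-140,0],0]]'
```

```text
clock: 0.43
position: [0.2424, 0.5771, 0.4106]
ee_rot: [0.198, 0.98, 0.004, 0.001]
ft_force: [0.8, 0.1, 1.2]
grip_width: 1.0
grasp_force: 0.0
clock: 0.85
position: [0.306, 0.3957, 0.4035]
ee_rot: [0.197, 0.98, -0.0, -0.0]
ft_force: [1.0, 1.1, 0.4]
grip_width: 1.002
grasp_force: 0.0
clock: 1.27
position: [0.3697, 0.217, 0.4037]
ee_rot: [0.198, 0.98, 0.0, -0.0]
ft_force: [0.8, 0.3, -0.3]
grip_width: 0.997
grasp_force: 0.0
```

```bash
python3 -m creep '[[[-26,-28,0],0],[[-51,-56,0],0],[[-77,-84,0],0],[[-102,-112,0],0],[[-128,-140,0],0]]'
python3 -m creep '[[[-26,-28,0],0],[[-51,-56,0],0],[[-77,-84,0],0],[[-102,-112,0],0],[[-127,-140,0],0]]'
python3 -m creep '[[[0,0,0],0.12],[[0,0,0],0.24],[[0,0,0],0.36],[[0,0,0],0.48],[[0,0,0],0.6]]'
python3 -m creep '[[[0,0,0],0.12],[[0,0,0],0.24],[[0,0,0],0.36],[[0,0,0],0.48],[[0,0,0],0.6]]'
python3 -m creep '[[[0,0,0],0.12],[[0,0,0],0.24],[[0,0,0],0.293],[[0,0,0],0.293],[[0,0,0],0.293]]'
cat > w.py <<'E'
from h import *
import sys
c=snap('wrist',sys.argv[1])
o=manip.get_obs();print(o['position'],o['ee_rot'],o['joint_pos'].round(2))
from scipy.spatial.transform import Rotation as R
M=R.from_quat(o['ee_rot']).as_matrix();print('x',M[:,0].round(3),'y',M[:,1].round(3))
np.save('pics/'+sys.argv[1]+'o.npy',o,allow_pickle=True)
E
python3 w.py wr1
```

```text
clock: 1.68
position: [0.4334, 0.0383, 0.4037]
ee_rot: [0.198, 0.98, 0.0, -0.0]
ft_force: [1.4, 0.2, -0.1]
grip_width: 1.004
grasp_force: 0.0
clock: 2.1
position: [0.4963, -0.1399, 0.4039]
ee_rot: [0.197, 0.98, 0.0, 0.0]
ft_force: [0.7, 0.4, -1.2]
grip_width: 1.001
grasp_force: 0.0
clock: 2.52
position: [0.4962, -0.138, 0.4035]
ee_rot: [0.481, 0.877, -0.0, -0.0]
ft_force: [0.3, 0.2, -0.4]
grip_width: 1.0
grasp_force: 0.0
clock: 2.93
position: [0.4961, -0.138, 0.4036]
ee_rot: [0.719, 0.695, -0.0, -0.0]
ft_force: [0.3, -0.5, -0.0]
grip_width: 1.0
grasp_force: 0.0
clock: 3.35
position: [0.4962, -0.138, 0.4036]
ee_rot: [0.81, 0.586, -0.0, -0.0]
ft_force: [0.4, 0.1, 0.3]
grip_width: 0.999
grasp_force: 0.0
[ 0.49619899 -0.13798122  0.40370542] [ 8.10030214e-01  5.86388119e-01 -7.90636187e-05 -1.43133439e-04] [-0.57  0.03  0.78  1.62 -0.02  1.5  -0.1 ]
x [0.312 0.95  0.   ] y [ 0.95  -0.312 -0.   ]
```

View pics/wr1.png

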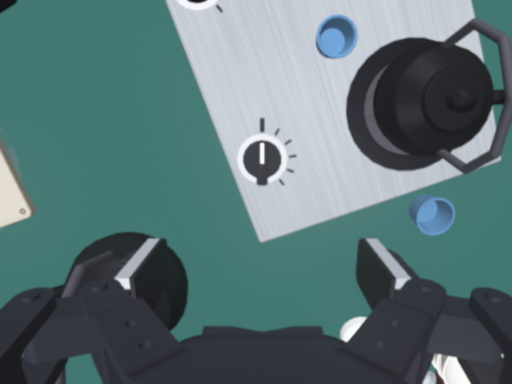

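The wrist view has the dial at (262,158) with its white line pointing straight up at (262,152), towards the long mark at (262,125). The tool's closing axis is therefore square to the bar. Next I measure the exact position.

```bash
cat > m.py <<'E'
from h import *
import sys
n=sys.argv[1];u0,u1,v0,v1=map(int,sys.argv[2:6])
c=load(n);o=load(n+'o')
g=c['pixels'][v0:v1,u0:u1].astype(int).min(2)
m=(g>int(sys.argv[6])).astype(np.uint8)
cs=sorted(cv2.findContours(m,cv2.RETR_EXTERNAL,1)[0],key=cv2.contourArea)[-1]
h=cv2.convexHull(cs)[:,0]+[u0,v0]
P=np.array([ray(c,*p,.0575)[:2] for p in h])
print('rim circle mm',cv2.minEnclosingCircle((P*1000).astype(np.float32)))
d=np.array([0.312,0.95]) 
# white line on bar top: bright blob nearest the middle
cc,st=cv2.connectedComponentsWithStats(m)[1:3]
for i in range(1,len(st)):
    if st[i,4]<15: continue
    q=np.argwhere(cc==i)[:,::-1]+[u0,v0]
    L=np.array([ray(c,*p,.099)[:2] for p in q]); w,V=np.linalg.eigh(np.cov(L.T)); v=V[:,1]*np.sign(V[1,1])
    print(len(q),L.mean(0).round(4),'dir deg',np.degrees(np.arctan2(v[1],v[0])).round(1),'len',np.ptp(L@v).round(4))
E
python3 m.py wr1 230 296 126 192 215
```

```text
rim circle mm ((495.15435791015625, -137.86712646484375), 33.80314254760742)
682 [ 0.4981 -0.1278] dir deg 161.2 len 0.0589
76 [ 0.4991 -0.1248] dir deg 71.8 len 0.0227
```

Dial axis (0.4952, -0.1379), line direction 71.8°, matching the prediction. Descending to a TCP height of about 0.142 m.

```bash
python3 -m creep '[[[0,-1,40],0],[[0,-1,80],0],[[0,-1,120],0],[[0,-1,150],0],[[0,-1,180],0]]'
python3 -m creep '[[[0,0,25],0],[[0,0,50],0],[[0,0,70],0],[[0,0,82],0],[[0,0,82],0]]'
python3 -m creep '[[[0,0,0],0],[[0,0,0],0]]'
python3 w.py wr2
```

```text
clock: 3.82
position: [0.4948, -0.1376, 0.222]
ee_rot: [0.81, 0.586, -0.0, -0.0]
ft_force: [1.1, 1.1, 0.3]
grip_width: 0.998
grasp_force: 0.0
clock: 4.23
position: [0.4941, -0.1374, 0.1398]
ee_rot: [0.81, 0.586, -0.002, -0.001]
ft_force: [-0.0, 0.4, 0.1]
grip_width: 1.0
grasp_force: 0.0
clock: 4.4
position: [0.496, -0.1379, 0.1431]
ee_rot: [0.811, 0.586, 0.001, 0.001]
ft_force: [1.1, 0.5, 0.1]
grip_width: 0.998
grasp_force: 0.0
[ 0.49613892 -0.13788076  0.1432428 ] [8.10640371e-01 5.85543312e-01 9.32710906e-04 5.91040711e-04] [-0.47  0.3   0.75  1.96 -0.25  0.97  0.08]
x [0.314 0.949 0.001] y [ 0.949 -0.314  0.002]
```

View pics/wr2.png

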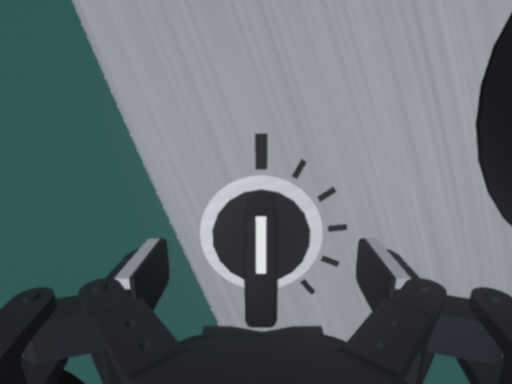

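The bar, at column 262, is midway between the pads (167 and 357), and its line points at the long mark. Closing.

```bash
python3 -m creep '[[[0,0,0],0],[[0,0,0],0],[[0,0,0],0],[[0,0,0],0],[[0,0,0],0]]' 0 35
python3 -m creep '[[[0,0,0],0],[[0,0,0],0],[[0,0,0],0]]'
python3 -m creep '[[[0,0,0],0.1],[[0,0,0],0.2],[[0,0,0],0.3],[[0,0,0],0.4],[[0,0,0],0.49]]'
```

```text
clock: 4.87
position: [0.4954, -0.1377, 0.142]
ee_rot: [0.811, 0.585, 0.0, 0.0]
ft_force: [-0.9, 0.7, 0.8]
grip_width: 0.3
grasp_force: 0.0
clock: 5.12
position: [0.4955, -0.1378, 0.1421]
ee_rot: [0.811, 0.585, 0.0, 0.0]
ft_force: [0.3, 0.3, 2.3]
grip_width: 0.158
grasp_force: 37.9
clock: 5.53
position: [0.4958, -0.1379, 0.1421]
ee_rot: [0.929, 0.369, 0.001, 0.0]
ft_force: [2.8, -1.3, -1.6]
grip_width: 0.158
grasp_force: 37.4
```

```bash
python3 -m creep '[[[0,0,0],0.1],[[0,0,0],0.2],[[0,0,0],0.3],[[0,0,0],0.4],[[0,0,0],0.48]]'
python3 -m creep '[[[0,0,0],0.1],[[0,0,0],0.2],[[0,0,0],0.3],[[0,0,0],0.4],[[0,0,0],0.46]]'
python3 -m creep '[[[0,0,0],0.03],[[0,0,0],0.03],[[0,0,0],0.03],[[0,0,0],0.03]]'
python3 w.py wr3
```

```text
clock: 5.95
position: [0.496, -0.1382, 0.1421]
ee_rot: [0.991, 0.137, 0.001, 0.001]
ft_force: [3.9, -3.9, -4.1]
grip_width: 0.158
grasp_force: 37.2
clock: 6.37
position: [0.496, -0.1386, 0.1421]
ee_rot: [0.996, -0.092, 0.001, 0.001]
ft_force: [4.6, -4.8, -4.2]
grip_width: 0.155
grasp_force: 37.0
clock: 6.7
position: [0.496, -0.1386, 0.1421]
ee_rot: [0.995, -0.105, 0.001, 0.001]
ft_force: [3.9, -4.8, -4.0]
grip_width: 0.155
grasp_force: 37.1
[ 0.4960001  -0.13864176  0.14212806] [ 9.94501003e-01 -1.04716732e-01  1.17333633e-03  8.85534075e-04] [-0.7   0.41  1.05  1.97 -0.43  1.   -1.23]
x [ 0.978 -0.208  0.003] y [-0.208 -0.978  0.002]
```

View pics/wr3.png

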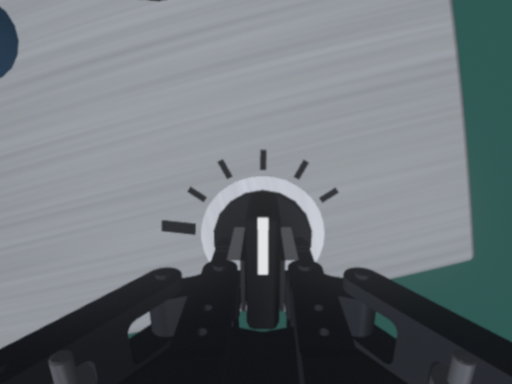

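The line at (263,245) points at the third short mark after off (263,160). Releasing and lifting.

```bash
python3 -m creep '[[[0,0,0],0],[[0,0,0],0],[[0,0,0],0],[[0,0,0],0],[[0,0,0],0]]' 1
python3 -m creep '[[[0,0,0],0],[[0,0,0],0],[[0,0,-20],0],[[0,0,-50],0],[[0,0,-80],0]]'
python3 -m creep '[[[0,0,-40],0],[[0,0,-80],0],[[0,0,-120],0],[[0,0,-150],0],[[0,0,-150],0]]'
python3 -m creep '[[[0,0,0],0],[[0,0,0],0],[[0,0,0],0],[[0,0,0],0],[[0,0,0],0]]'
python3 w.py wr4
```

```text
clock: 7.17
position: [0.4952, -0.1376, 0.1418]
ee_rot: [0.995, -0.104, -0.0, -0.0]
ft_force: [-0.3, -0.7, -0.1]
grip_width: 0.856
grasp_force: 0.0
clock: 7.58
position: [0.4946, -0.1379, 0.2224]
ee_rot: [0.994, -0.105, -0.001, 0.0]
ft_force: [0.7, 0.2, 0.6]
grip_width: 1.0
grasp_force: 0.0
clock: 8.0
position: [0.4968, -0.1388, 0.3772]
ee_rot: [0.995, -0.105, 0.004, -0.001]
ft_force: [-0.1, 0.9, -0.0]
grip_width: 0.998
grasp_force: 0.0
clock: 8.42
position: [0.495, -0.1377, 0.3711]
ee_rot: [0.995, -0.105, -0.001, 0.0]
ft_force: [0.1, -0.6, -0.3]
grip_width: 1.0
grasp_force: 0.0
[ 0.49507027 -0.1377251   0.37126696] [ 9.94516084e-01 -1.04581633e-01 -5.87658191e-04  3.07950600e-04] [-1.01  0.06  1.27  1.69 -0.05  1.44 -1.52]
x [ 0.978 -0.208 -0.001] y [-0.208 -0.978  0.001]
```

View pics/wr4.png

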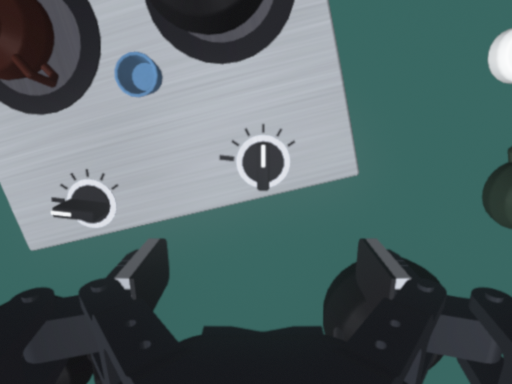

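The right dial at (263,160) points at its third short mark (263,128). The left dial at (90,205) is still at off, and the kettle stands on its plate. The gripper is clear of everything.

```bash
python3 -c "
from workcell import manip
print(manip.hand_in())"
```

```text
the job is handed in; nothing more can be done
None
```

I turned the dial of the kettle's plate (the right one) three clicks clockwise to the third short mark and let go; the left dial is still at off, the kettle was not touched, and the job was handed in at about 8.5 s.

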